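# Roll test for optical posts

### The job

The hexagonal bar lying on the test ramp did not roll: put it in the open grey reject tray, lying flat. Then take the round post from among the loose pieces of metal on the table, lay it gently crosswise on the upper half of the cleared ramp (set down, not dropped) and let it go, so that it rolls by itself down into the catch trough at the ramp's foot and comes to rest there.

Things in the scene. Friction and masses are not known exactly. Their poses are not given: they have to be found in the camera images.
- hex_bar_center (a point): Steel hexagonal bar lying across the test ramp on one flat: 30 mm across flats (34.6 across corners), 80 mm long, 0.2 to 0.4 kg. The point is its centre, 15 mm above the face it lies on; y runs along the bar, z is normal to the ramp at the start. A shorter hexagonal bar on the table is not part of the job.
- round_post_center (a point): Round steel post, a plain cylinder 30 mm in diameter, 80 mm long, 0.2 to 0.4 kg, lying on the table left or right of the ramp. The point is its centre, 15 mm above the table; x runs along the post. It rolls freely. A flat bar (80 x 40 x 20 mm) and a hexagonal bar (30 mm across flats, 50 mm long) of the same steel lie nearby and are not part of the job.
- deck: Fixed dark metal ramp plate, 200 x 200 mm, no rims, 10 degree slope. Origin: centre of its top face, 45 mm above the table; x downhill along it, z normal to it. Upper edge x = -100 mm (63 mm above the table), foot x = 100 (28 mm). Round parts laid along y roll down, hexagonal ones stay. Past the foot, 16 mm lower: catch trough, inside x 105 to 180 mm, 200 mm wide, walls 50 mm above the table.
- reject_tray_in (a point): The fixed square open reject tray of grey plastic, 150 x 150 mm outside, walls 4 mm thick and 35 mm high, standing on the table to the right of the ramp. The point is the centre of its inner floor, 4 mm above the table; x and y run along its sides, z up.

How it is judged:
By the outcome, as a careful person would: the job done as asked, in the order asked, and still so for the second after the job is handed in, with the robot touching nothing.
It also fails if it takes over 56 s, if anything falls off the work surface, if the arm or the gripper's body presses on something with over 40 N, if the wrist force passes 120 N, or if a joint passes its speed limit or range.

### The arm

A 7-joint arm with a two-finger parallel gripper is mounted at the origin on the work surface. World frame = base frame: x ahead of the robot, y to its left, z up, the work surface at z = 0. Lengths are in m, angles in rad, forces in N, time in s.
With the tool pointing down it reaches from about 0.425 to 0.925 m from the base axis. Payload 6.8 kg.
Tool frame: the origin (TCP) lies at the very end of the fingers, on their centre line; the grasp point (between the pads) lies 19 mm behind it (manip.grasp_offset is the distance from the TCP to the grasp point, in m); z points along the fingers, y is the direction in which the jaws open and shut (so a half turn about z gives the same grasp; the last joint's range is limited). The gripper opens to 85 mm and grips with 20 to 120 N. Pads are 22 mm wide; open, the fingers measure 114 mm over their backs; the gripper's body (76 mm by 85 mm) begins 54 mm behind the grasp point. The pads swing forward as they close: fully open they stand 13 mm farther back than shut.
Start: joints at [1.085, 0.477, 0.022, 1.555, -0.011, 1.109, -0.083], TCP at [0.249, -0.627, 0.231] pointing down, gripper open.
Joint ranges: [-2.96, 2.96], [-0.34, 2.1], [-1.41, 1.46], [0.24, 2.44], [-1.37, 4.51], [0.17, 1.92], [-2.96, 2.96]. Speed limits (rad/s): [2.39, 2.39, 3.14, 3.14, 3.14, 3.14, 3.14].

### API

Orientations are given as a unit quaternion [x, y, z, w].
In Python, from workcell import manip gives the robot as it stands. The module is installed in compiled form; this text tells all that it offers.
- The arm moves only by the tool step_arm, never from a script. Its argument "rows" is a list of rows, each an object of numbers: "x", "y", "z": the shift along the tool's x, y, z in mm; "ax", "ay", "az": the turn, a rotation vector about the tool's x, y, z in degrees. A call has exactly 8 rows; each row is the pose to reach, as a shift and turn from the pose commanded when the call began, along the tool's axes at that moment; what a row does not reach only later rows make up. A row lasts 1/8 s, in which the tool goes at most 62.5 mm and 10.7 degrees, less where a joint would pass 70% of its speed; a pose out of reach is approached as far as the arm can. A call with a gripper value outside its range is refused whole. "fingers" is the finger opening in mm, from 0 to 85.4, set as the call begins (left out, the last holds). The fingers move at their own pace and stop on an object; the grip force is fixed at half the most. Time passes only in rows, so rows that repeat a pose let the fingers close, or fill a call up. It gives the time, the measured TCP pose, the force and the opening at its end, in the units of the state.
- manip.observe(): the state, without advancing time (a new reading comes with each control period).
- manip.read_camera(name): name is "scene" or "top"; returns the picture (400x640x3 uint8, red, green, blue); there is no depth.
- manip.calibration(name): a dict with "fx", "fy", "cx", "cy" (pixels), "R" (3x3) and "t" (3): a world point X has camera coordinates R X + t. Camera axes: x right, y down, z forward; pixel columns grow to the right and rows downward; lengths in m; the calibration is good to about 2 mm. A picture is of the moment at which its call begins. calibration takes no time and is no camera call.
- manip.close_job(): hands the job in, once; it reports no verdict.
The state is a dict: "time_s": time; "joint_pos": joint angles; "qd": joint speeds; "joint_torque": joint torques, N m; "position": TCP position; "ee_rot": TCP orientation; "ft_force": force on the tool from outside, world axes, zero at the start; "ft_torque": the same for the moment, N m; "gripper_width": finger opening in m.
Only numpy, scipy, OpenCV 4.12 (cv2) and the standard library are available. Lean on these libraries where they do the work, as an engineer would, in place of code of your own. Each camera call takes 0.05 s, during which the arm holds its last target. There are 200 camera calls.

## Working session

There is one attempt and no reset: what is moved stays moved. The work goes in short steps, Python scripts to look and compute and a tool call to move; the robot and the scene stay as the last step left them, time stands still between calls to the robot, and variables do not carry over. Pictures are saved under pics/ and viewed, about 8 in all and at most 12, crops included, and the job is handed in when it is done.

Besides the shell and the picture viewer there is one more tool, called after ">>>" as name([rows], argument=value, ...), one row to a line, values as JSON. step_arm: Moves the arm, as the interface text tells. Its arguments: {"type":"object","properties":{"rows":{"type":"array","items":{"type":"object","properties":{"x":{"type":"number"},"y":{"type":"number"},"z":{"type":"number"},"ax":{"type":"number"},"ay":{"type":"number"},"az":{"type":"number"}}}},"fingers":{"type":"number"}},"required":["rows"]}

```bash
mkdir -p pics; python3 - <<'E'
from workcell import manip
import cv2
for n in("top","scene"):
    im=manip.read_camera(n); cv2.imwrite(f"pics/{n}0.png",im[:,:,::-1])
    c=manip.calibration(n); print(n,c)
s=manip.observe(); print(s, manip.grasp_offset)
E
```

```text
top {'fx': 448.03221844129956, 'fy': 448.03221844129956, 'cx': 311.1833979366915, 'cy': 204.72319432455242, 'R': array([[-0.004105  , -0.99997666,  0.00546206],
       [-0.98660394,  0.00315921, -0.1631033 ],
       [ 0.16308223, -0.00605843, -0.98659388]]), 't': array([0.01307988, 0.5029385 , 0.95885951])}
scene {'fx': 371.0277905530439, 'fy': 371.0277905530439, 'cx': 320.88521205487956, 'cy': 201.3720229082439, 'R': array([[-0.80317739,  0.59566367,  0.00953265],
       [ 0.49598469,  0.67746551, -0.54317555],
       [-0.33000798, -0.43153827, -0.83956504]]), 't': array([ 0.40959916, -0.23258357,  0.99231918])}
{'time_s': 0.1, 'joint_pos': array([ 1.08487923,  0.47775046,  0.0223426 ,  1.55632179, -0.01151074,
        1.10932206, -0.08306503]), 'qd': array([ 0.0007297 , -0.00215565, -0.00050895, -0.00236419, -0.00083728,
       -0.00206619, -0.00065414]), 'joint_torque': array([ 5.19523150e-03, -5.97757065e+01,  1.61362309e+00, -2.81954741e+01,
        1.26926941e-02,  4.96499415e-03,  3.15859313e-05]), 'position': array([ 0.24880083, -0.62690554,  0.23041381]), 'ee_rot': array([ 9.82204689e-01,  1.87811737e-01, -2.12273755e-04, -8.09423307e-04]), 'ft_force': array([9.25005046e-04, 9.40807553e-01, 3.77120877e-01]), 'ft_torque': array([ 0.0414516 , -0.0410157 , -0.06033992]), 'gripper_width': 0.08547591739304092} 0.0187
```

View pics/top0.png

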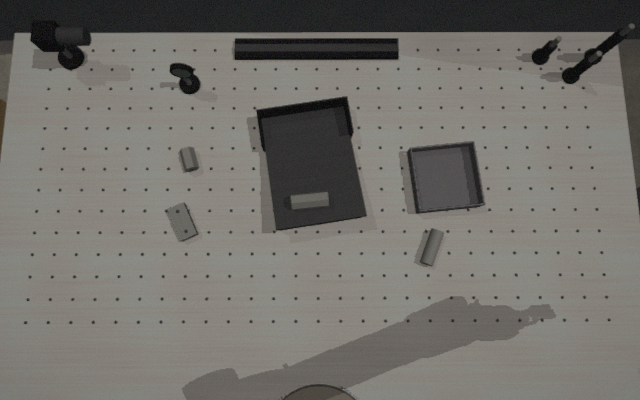

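View pics/scene0.png

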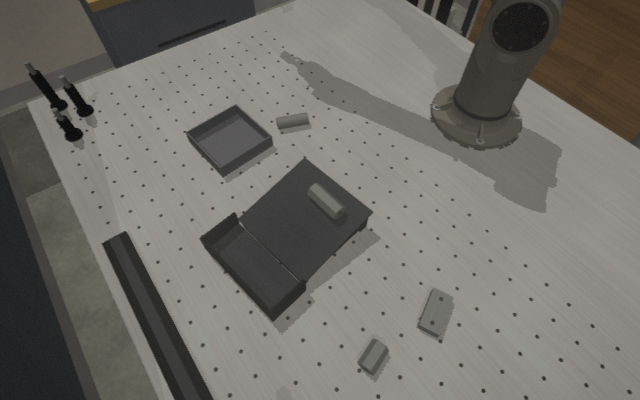

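The top view shows the ramp (upper edge near v≈215, trough at v≈110), with the hex bar at about (310,201). The tray is at (446,178), the post at (431,247), and the decoys are at left (188,159) and (182,222). I'll zoom in to measure.

```bash
python3 - <<'E'
import cv2
im=cv2.imread("pics/top0.png")[90:280,240:490]
im=cv2.resize(im,None,fx=3,fy=3,interpolation=cv2.INTER_CUBIC)
cv2.imwrite("pics/c1.png",cv2.convertScaleAbs(im,alpha=1.8))
E
```

```text
(no output)
```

View pics/c1.png

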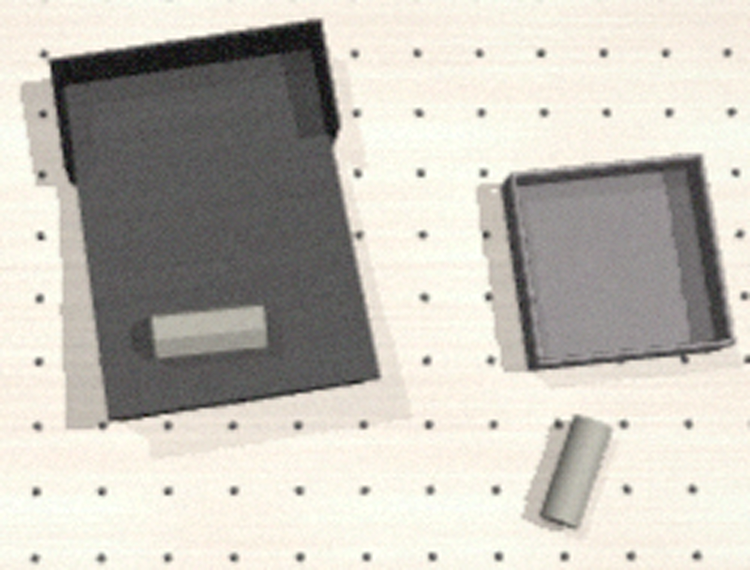

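```bash
cat > h.py <<'E'
import numpy as np, cv2
from workcell import manip
def ray(n,u,v,z):
    c=manip.calibration(n);R,t=c["R"],c["t"];C=-R.T@t
    d=R.T@np.array([(u-c["cx"])/c["fx"],(v-c["cy"])/c["fy"],1]);return C+d*(z-C[2])/d[2]
def proj(n,X):
    c=manip.calibration(n);p=c["R"]@np.asarray(X)+c["t"];return c["fx"]*p[0]/p[2]+c["cx"],c["fy"]*p[1]/p[2]+c["cy"]
E
python3 - <<'E'
from h import *
np.set_printoptions(precision=4,suppress=True)
P=lambda u,v,z:ray("top",240+(u+.5)/3-.5,90+(v+.5)/3-.5,z)
ang=lambda d:np.degrees(np.arctan2(d[1],d[0]))
U1,U2=P(108,420,.0625),P(379,377,.0625)
F1,F2=P(76,183,.028),P(333,140,.028)
print("ramp up",U1,U2,np.linalg.norm(U1-U2),"foot",F1,F2,np.linalg.norm(F1-F2),"len",np.linalg.norm(U1-F1),np.linalg.norm(U2-F2))
print("yaw",ang(U1-U2)-90,ang(F1-F2)-90,ang(F1-U1),ang(F2-U2))
T=[P(u,v,.035) for u,v in((512,177),(702,156),(733,343),(530,368))]
print("tray",np.mean(T,0),[np.linalg.norm(T[i]-T[i-1]) for i in range(4)],ang(T[0]-T[3]),ang(T[1]-T[2]),ang(T[0]-T[1])-90,ang(T[3]-T[2])-90)
D=(U1+U2+F1+F2)/4;yaw=np.radians(ang((F1+F2-U1-U2)))
print("deck",D,np.degrees(yaw))
H=[(152,318),(265,306),(267,345),(156,357)]
m=np.mean(H,0)
z=.07
for _ in range(5):
    h=P(*m,z);xh=(h-D)[:2]@[np.cos(yaw),np.sin(yaw)];z=.045-xh*np.tan(np.radians(10))+.015/np.cos(np.radians(10))
print("hex",h,"deck x along",xh, "yaw axis",ang(P(152,318,.08)-P(265,306,.08)),ang(P(156,357,.08)-P(267,345,.08)))
p=[(575,415),(611,425),(577,528),(541,518)]
print("post",P(*np.mean(p,0),.015),ang(P(575,415,.015)-P(541,518,.015)),ang(P(611,425,.015)-P(577,528,.015)))
im=cv2.imread("pics/top0.png");
h2=proj("scene",h);print("scene hex",h2,"post",proj("scene",P(*np.mean(p,0),.015)))
# segmentation of post and hex in scene for cross-check
c=cv2.imread("pics/scene0.png")[90:310,180:400]
cv2.imwrite("pics/c2.png",cv2.convertScaleAbs(cv2.resize(c,None,fx=2.7,fy=2.7,interpolation=cv2.INTER_CUBIC),alpha=1.8))
from scipy.spatial.transform import Rotation as R
print(R.from_quat(manip.observe()["ee_rot"]).as_matrix())
E
```

```text
ramp up [0.445  0.0884 0.0625] [ 0.4757 -0.1079  0.0625] 0.19868601526910293 foot [0.6319 0.1172 0.028 ] [ 0.6658 -0.0812  0.028 ] 0.20124371985860232 len 0.19220724758598398 0.19509628019680417
yaw 8.874517344432348 9.704093542345788 8.7464607813595 7.991505138309178
tray [ 0.5686 -0.2959  0.035 ] [np.float64(0.148010926193231), np.float64(0.14772314883244678), np.float64(0.14636985178039916), np.float64(0.15448310296179557)] 2.9148770918300464 5.522140019493138 6.3474933581753135 6.863298479598228
deck [0.5546 0.0041 0.0453] 8.366074874408824
hex [0.5086 0.0147 0.068 ] deck x along -0.04396866758738858 yaw axis 95.99276608604256 96.06359459785887
post [ 0.41   -0.2608  0.015 ] -20.6747880177982 -20.917629528483815
scene hex (np.float64(325.9883565929498), np.float64(197.8090949696846)) post (np.float64(291.8417401153589), np.float64(118.37614270066447))
[[ 0.9295  0.3689 -0.0007]
 [ 0.3689 -0.9295  0.0015]
 [-0.0001 -0.0017 -1.    ]]
```

View pics/c2.png

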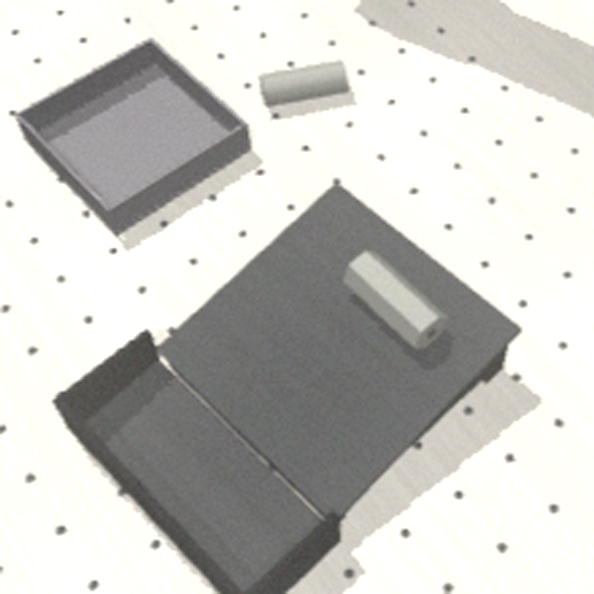

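The scene view agrees with the top view to about 3 px (~5 mm): hex at (326,200) and post at (292,121). That's well within what the grip needs, so I'll plan the moves.

```bash
cat >> h.py <<'E'
from scipy.spatial.transform import Rotation as Ro
def frame(yaw,tilt):   # tool y along yaw heading, pitched down by tilt; tool z = -normal
    a,b=np.radians([yaw,tilt])
    y=np.array([np.cos(a)*np.cos(b),np.sin(a)*np.cos(b),-np.sin(b)])
    z=-np.array([np.cos(a)*np.sin(b),np.sin(a)*np.sin(b),np.cos(b)])
    return np.c_[np.cross(y,z),y,z]
def goto(p,yaw,tilt=0,pose=None):
    if pose is None: s=manip.observe();pose=(s["position"],Ro.from_quat(s["ee_rot"]).as_matrix())
    T=frame(yaw,tilt);d=pose[1].T@(np.asarray(p)-pose[0])*1000
    r=np.degrees(Ro.from_matrix(pose[1].T@T).as_rotvec())
    print("xyz",np.round(d,1),"rot",np.round(r,1));return np.asarray(p),T
n=lambda yaw:-frame(yaw,10)[:,2]
HEX=np.array([.510,.017,.068]);POST=np.array([.411,-.259,.015]);TRAY=np.array([.569,-.295,.004]);DECK=np.array([.5555,.0055,.045])
E
python3 - <<'E'
from h import *
p=goto([.40,-.25,.22],-30)
p=goto(HEX+.065*n(6),6,10,p)
print(p[0])
for X in ([.445,.0884,.0625],[.4757,-.1079,.0625],POST,HEX):
    print((np.array(proj("scene",X))-[180,90])*2.7)
E
```

```text
xyz [ 279.6 -294.5   10.9] rot [ -0.1  -0.  -38.3]
xyz [292.9 -29.1  88. ] rot [  9.7  -3.1 -35.9]
[0.5212253  0.01817983 0.1320125 ]
[520.31927977 319.37593507]
[336.72991542 175.46737727]
[302.16410897  78.15952764]
[394.57180797 294.04378869]
```

>>> step_arm([
  {"x": 20, "y": -21, "z": 1, "az": -3},
  {"x": 60, "y": -63, "z": 2, "az": -8},
  {"x": 100, "y": -105, "z": 4, "az": -14},
  {"x": 140, "y": -147, "z": 5, "az": -19},
  {"x": 180, "y": -189, "z": 7, "az": -25},
  {"x": 220, "y": -231, "z": 9, "az": -30},
  {"x": 256, "y": -269, "z": 10, "az": -35},
  {"x": 280, "y": -295, "z": 11, "az": -38},
], fingers=70)

```text
$.rows[0]: bad value
```

>>> step_arm([
  {"x": 20, "y": -2, "z": 5, "az": -3},
  {"x": 62, "y": -6, "z": 15, "az": -8, "ax": 2, "ay": -1},
  {"x": 104, "y": -10, "z": 26, "az": -13, "ax": 3, "ay": -1},
  {"x": 146, "y": -14, "z": 38, "az": -18, "ax": 5, "ay": -1.5},
  {"x": 188, "y": -18, "z": 50, "az": -23, "ax": 6, "ay": -2},
  {"x": 230, "y": -23, "z": 64, "az": -28, "ax": 8, "ay": -2.5},
  {"x": 270, "y": -27, "z": 78, "az": -33, "ax": 9, "ay": -3},
  {"x": 293, "y": -29, "z": 88, "ax": 9.7, "ay": -3.1, "az": -35.9},
])

```text
$.rows[0]: bad value
```

```bash
python3 - <<'E'
from h import *
s=manip.observe();print(s["time_s"],s["position"],s["gripper_width"])
t=s["position"];print("tcp px",proj("top",t),proj("scene",t))
goto(HEX-.015*n(6),6,10)
a=manip.read_camera("top")[100:260,240:400,::-1];b=manip.read_camera("scene")[110:270,240:400,::-1]
im=np.hstack([a,b]);cv2.imwrite("pics/c3.png",cv2.convertScaleAbs(cv2.resize(im,None,fx=2.5,fy=2.5,interpolation=cv2.INTER_CUBIC),alpha=1.8))
E
```

```text
0.1 [ 0.24880083 -0.62690554  0.23041381] 0.08547591739304092
tcp px (np.float64(680.8585541706157), np.float64(330.55024791778055)) (np.float64(260.20826096463145), np.float64(-46.297268662471225))
xyz [ 477.8 -502.5  178. ] rot [  8.5  -6.5 -74.1]
```

View pics/c3.png

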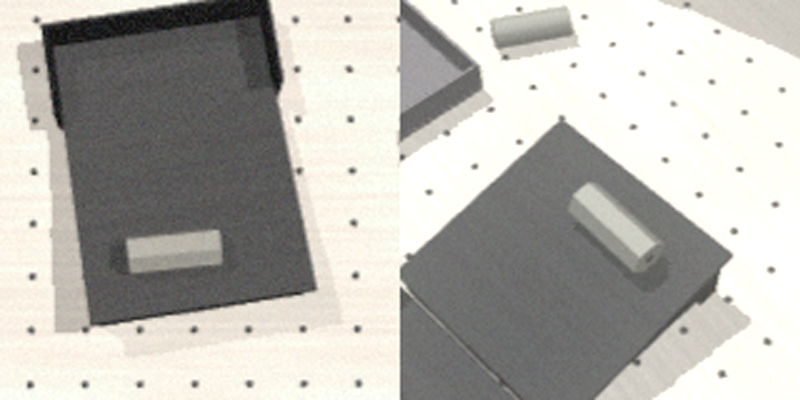

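The rows were refused, probably because every row needs all six keys. The arm has not moved and the picture is unchanged. I'll send the move again with full rows.

>>> step_arm([
  {"x": 20, "y": -21, "z": 1, "ax": 0, "ay": 0, "az": -3},
  {"x": 60, "y": -63, "z": 2, "ax": 0, "ay": 0, "az": -8},
  {"x": 100, "y": -105, "z": 4, "ax": 0, "ay": 0, "az": -14},
  {"x": 140, "y": -147, "z": 5, "ax": 0, "ay": 0, "az": -19},
  {"x": 180, "y": -189, "z": 7, "ax": 0, "ay": 0, "az": -25},
  {"x": 220, "y": -231, "z": 9, "ax": 0, "ay": 0, "az": -30},
  {"x": 256, "y": -269, "z": 10, "ax": 0, "ay": 0, "az": -35},
  {"x": 280, "y": -295, "z": 11, "ax": 0, "ay": 0, "az": -38},
], fingers=70)

```text
time_s: 1.2
position: [0.4012, -0.2474, 0.2204]
ee_rot: [0.866, 0.499, 0.0, 0.0]
ft_force: [0.7, -0.9, -0.2]
gripper_width: 0.07
```

>>> step_arm([
  {"x": 20, "y": -2, "z": 5, "ax": 0, "ay": 0, "az": -3},
  {"x": 62, "y": -6, "z": 15, "ax": 2, "ay": -1, "az": -8},
  {"x": 104, "y": -10, "z": 26, "ax": 3, "ay": -1, "az": -13},
  {"x": 146, "y": -14, "z": 38, "ax": 5, "ay": -1.5, "az": -18},
  {"x": 188, "y": -18, "z": 50, "ax": 6, "ay": -2, "az": -23},
  {"x": 230, "y": -23, "z": 64, "ax": 8, "ay": -2.5, "az": -28},
  {"x": 270, "y": -27, "z": 78, "ax": 9, "ay": -3, "az": -33},
  {"x": 293, "y": -29, "z": 88, "ax": 9.7, "ay": -3.1, "az": -35.9},
])

```text
time_s: 2.2
position: [0.5241, 0.0189, 0.1312]
ee_rot: [0.668, 0.739, -0.065, -0.06]
ft_force: [-0.1, -0.2, 0.6]
gripper_width: 0.0697
```

```bash
python3 - <<'E'
from h import *
s=manip.observe();print(s["time_s"],s["position"],s["gripper_width"])
t=s["position"];print("tcp px",proj("top",t),proj("scene",t))
goto(HEX-.015*n(6),6,10)
a=manip.read_camera("top")[100:260,240:400,::-1];b=manip.read_camera("scene")[110:270,240:400,::-1]
im=np.hstack([a,b]);cv2.imwrite("pics/c4.png",cv2.convertScaleAbs(cv2.resize(im,None,fx=2.5,fy=2.5,interpolation=cv2.INTER_CUBIC),alpha=1.8))
E
```

```text
2.2 [0.52408565 0.01893312 0.13119521] 0.0697471648053607
tcp px (np.float64(307.61415003840574), np.float64(187.35342415329882)) (np.float64(321.51704087612796), np.float64(184.92272683350507))
xyz [-0.6 -2.9 79.7] rot [-0.1 -0.1 -0.2]
```

View pics/c4.png

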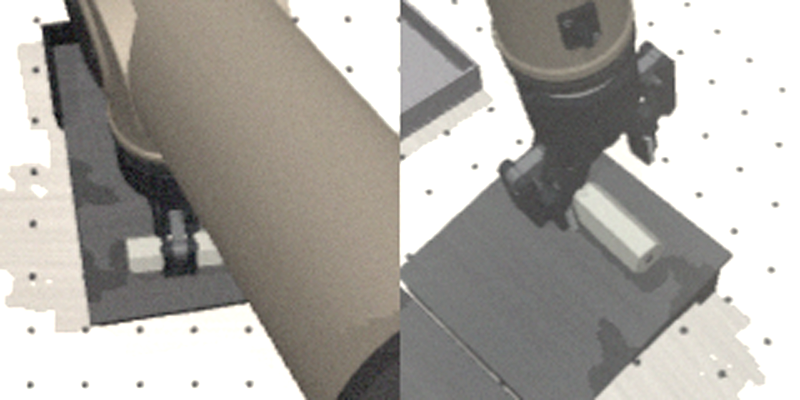

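In the scene crop the fingertips straddle the bar (tips at about (570,225) and (648,160)). They show the same +4 px row offset, so that is scene-camera bias and the top estimate holds. In the top crop the gripper (u≈178) is centred on the bar (u≈173). Next: descend and close.

>>> step_arm([
  {"x": 0, "y": -1, "z": 10, "ax": 0, "ay": 0, "az": 0},
  {"x": 0, "y": -2, "z": 24, "ax": 0, "ay": 0, "az": 0},
  {"x": 0, "y": -3, "z": 40, "ax": 0, "ay": 0, "az": 0},
  {"x": 0, "y": -4, "z": 54, "ax": 0, "ay": 0, "az": 0},
  {"x": 0, "y": -4, "z": 65, "ax": 0, "ay": 0, "az": 0},
  {"x": 0, "y": -4, "z": 73, "ax": 0, "ay": 0, "az": 0},
  {"x": 0, "y": -4, "z": 78, "ax": 0, "ay": 0, "az": 0},
  {"x": 0, "y": -4, "z": 78, "ax": 0, "ay": 0, "az": 0},
])

```text
time_s: 3.3
position: [0.506, 0.016, 0.056]
ee_rot: [0.669, 0.738, -0.064, -0.059]
ft_force: [0.3, 0.4, -0.2]
gripper_width: 0.0701
```

>>> step_arm([
  {"x": 0, "y": 0, "z": 0, "ax": 0, "ay": 0, "az": 0},
  {"x": 0, "y": 0, "z": 0, "ax": 0, "ay": 0, "az": 0},
  {"x": 0, "y": 0, "z": 0, "ax": 0, "ay": 0, "az": 0},
  {"x": 0, "y": 0, "z": 0, "ax": 0, "ay": 0, "az": 0},
  {"x": 0, "y": 0, "z": 0, "ax": 0, "ay": 0, "az": 0},
  {"x": 0, "y": 0, "z": 0, "ax": 0, "ay": 0, "az": 0},
  {"x": 0, "y": 0, "z": 0, "ax": 0, "ay": 0, "az": 0},
  {"x": 0, "y": 0, "z": 0, "ax": 0, "ay": 0, "az": 0},
], fingers=20)

```text
time_s: 4.3
position: [0.5077, 0.0161, 0.0572]
ee_rot: [0.669, 0.738, -0.063, -0.058]
ft_force: [2.7, -0.2, 5.0]
gripper_width: 0.0325
```

```bash
python3 - <<'E'
from h import *
s=manip.observe();print(s["gripper_width"],s["position"],"deckz-level TCP",HEX-.015*n(6))
p=goto(s["position"]+[.01,0,.09],6,5)
p=goto([TRAY[0],TRAY[1],.16],5.5,0,p)
p=goto([TRAY[0],TRAY[1],.01],5.5,0,p)
E
```

```text
0.03248808291366853 [0.50769241 0.01614338 0.05718978] deckz-level TCP [0.50740955 0.01672773 0.05322788]
xyz [ -0.9  -5.6 -90.4] rot [-4.8 -0.1 -0.4]
xyz [-314.8   17.3  -14.4] rot [-5.   0.   0.5]
xyz [  0.   0. 150.] rot [0. 0. 0.]
```

>>> step_arm([
  {"x": 0, "y": 0, "z": -4, "ax": 0, "ay": 0, "az": 0},
  {"x": 0, "y": 0, "z": -12, "ax": 0, "ay": 0, "az": 0},
  {"x": 0, "y": -1, "z": -24, "ax": -1, "ay": 0, "az": 0},
  {"x": 0, "y": -2, "z": -38, "ax": -2, "ay": 0, "az": 0},
  {"x": 0, "y": -3, "z": -54, "ax": -3, "ay": 0, "az": 0},
  {"x": 0, "y": -4, "z": -70, "ax": -4, "ay": 0, "az": 0},
  {"x": 0, "y": -5, "z": -83, "ax": -5, "ay": 0, "az": 0},
  {"x": 0, "y": -5, "z": -90, "ax": -5, "ay": 0, "az": 0},
])

```text
time_s: 5.3
position: [0.5169, 0.0168, 0.1468]
ee_rot: [0.671, 0.74, -0.032, -0.029]
ft_force: [-0.3, -0.2, -2.9]
gripper_width: 0.0321
```

```bash
python3 - <<'E'
from h import *
p=goto([TRAY[0],TRAY[1],.14],5.5,0)
b=manip.read_camera("scene")[60:220,220:420,::-1]
cv2.imwrite("pics/c5.png",cv2.convertScaleAbs(cv2.resize(b,None,fx=3,fy=3,interpolation=cv2.INTER_CUBIC),alpha=1.8))
E
```

```text
xyz [-315.4   21.8    4.8] rot [-4.9 -0.   0.1]
```

View pics/c5.png

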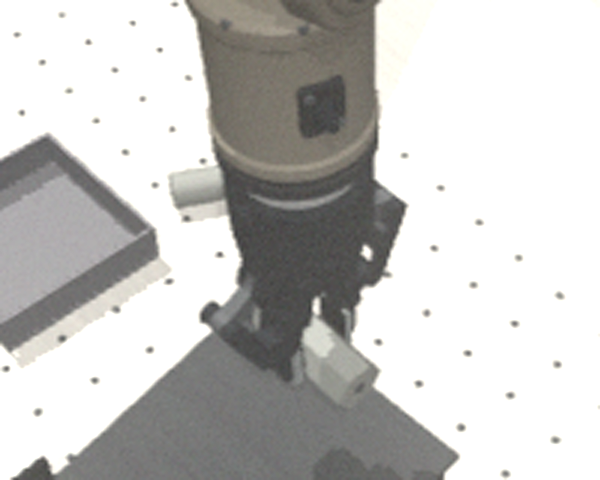

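The bar is held level between the fingertips, centred at about (330,360), and the force reads about 2.9 N. Moving to the tray.

>>> step_arm([
  {"x": -16, "y": 1, "z": 0, "ax": 0, "ay": 0, "az": 0},
  {"x": -55, "y": 4, "z": 1, "ax": -1, "ay": 0, "az": 0},
  {"x": -105, "y": 7, "z": 2, "ax": -2, "ay": 0, "az": 0},
  {"x": -158, "y": 11, "z": 3, "ax": -3, "ay": 0, "az": 0},
  {"x": -211, "y": 15, "z": 4, "ax": -4, "ay": 0, "az": 0},
  {"x": -261, "y": 18, "z": 5, "ax": -5, "ay": 0, "az": 0},
  {"x": -299, "y": 21, "z": 5, "ax": -5, "ay": 0, "az": 0},
  {"x": -315, "y": 22, "z": 5, "ax": -5, "ay": 0, "az": 0},
])

```text
time_s: 6.35
position: [0.5675, -0.2988, 0.1371]
ee_rot: [0.673, 0.739, -0.001, -0.001]
ft_force: [-0.6, 0.7, -3.1]
gripper_width: 0.032
```

```bash
python3 - <<'E'
from h import *
s=manip.observe(); print(s["position"],s["gripper_width"],s["ft_force"])
goto([TRAY[0],TRAY[1],.012],5.5,0)
E
```

```text
[ 0.56748151 -0.29876665  0.13713125] 0.031996395476139805 [-0.58227433  0.69634738 -3.0593224 ]
xyz [  3.6   2.2 125.1] rot [-0.2 -0.  -0.1]
```

>>> step_arm([
  {"x": 1, "y": 0, "z": 10, "ax": 0, "ay": 0, "az": 0},
  {"x": 2, "y": 1, "z": 30, "ax": 0, "ay": 0, "az": 0},
  {"x": 3, "y": 2, "z": 55, "ax": 0, "ay": 0, "az": 0},
  {"x": 4, "y": 2, "z": 78, "ax": 0, "ay": 0, "az": 0},
  {"x": 4, "y": 2, "z": 96, "ax": 0, "ay": 0, "az": 0},
  {"x": 4, "y": 2, "z": 108, "ax": 0, "ay": 0, "az": 0},
  {"x": 4, "y": 2, "z": 115, "ax": 0, "ay": 0, "az": 0},
  {"x": 4, "y": 2, "z": 119, "ax": 0, "ay": 0, "az": 0},
])

```text
time_s: 7.35
position: [0.5709, -0.2902, 0.0195]
ee_rot: [0.671, 0.741, 0.0, -0.0]
ft_force: [-0.6, 0.2, -2.0]
gripper_width: 0.032
```

>>> step_arm([
  {"x": 0, "y": 0, "z": 1, "ax": 0, "ay": 0, "az": 0},
  {"x": 0, "y": 0, "z": 2, "ax": 0, "ay": 0, "az": 0},
  {"x": 0, "y": 0, "z": 3, "ax": 0, "ay": 0, "az": 0},
  {"x": 0, "y": 0, "z": 4, "ax": 0, "ay": 0, "az": 0},
  {"x": 0, "y": 0, "z": 5, "ax": 0, "ay": 0, "az": 0},
  {"x": 0, "y": 0, "z": 6, "ax": 0, "ay": 0, "az": 0},
  {"x": 0, "y": 0, "z": 6, "ax": 0, "ay": 0, "az": 0},
  {"x": 0, "y": 0, "z": 6, "ax": 0, "ay": 0, "az": 0},
])

```text
time_s: 8.35
position: [0.5706, -0.2902, 0.0135]
ee_rot: [0.672, 0.741, 0.0, -0.0]
ft_force: [0.0, -0.4, -2.6]
gripper_width: 0.0319
```

>>> step_arm([
  {"x": 0, "y": 0, "z": 1, "ax": 0, "ay": 0, "az": 0},
  {"x": 0, "y": 0, "z": 1.5, "ax": 0, "ay": 0, "az": 0},
  {"x": 0, "y": 0, "z": 2, "ax": 0, "ay": 0, "az": 0},
  {"x": 0, "y": 0, "z": 2.5, "ax": 0, "ay": 0, "az": 0},
  {"x": 0, "y": 0, "z": 3, "ax": 0, "ay": 0, "az": 0},
  {"x": 0, "y": 0, "z": 3.5, "ax": 0, "ay": 0, "az": 0},
  {"x": 0, "y": 0, "z": 4, "ax": 0, "ay": 0, "az": 0},
  {"x": 0, "y": 0, "z": 4, "ax": 0, "ay": 0, "az": 0},
])

```text
time_s: 9.35
position: [0.5706, -0.2902, 0.0095]
ee_rot: [0.671, 0.741, 0.0, -0.0]
ft_force: [-0.4, -0.8, -3.0]
gripper_width: 0.0321
```

>>> step_arm([
  {"x": 0, "y": 0, "z": 0.5, "ax": 0, "ay": 0, "az": 0},
  {"x": 0, "y": 0, "z": 1, "ax": 0, "ay": 0, "az": 0},
  {"x": 0, "y": 0, "z": 1.5, "ax": 0, "ay": 0, "az": 0},
  {"x": 0, "y": 0, "z": 2, "ax": 0, "ay": 0, "az": 0},
  {"x": 0, "y": 0, "z": 2.5, "ax": 0, "ay": 0, "az": 0},
  {"x": 0, "y": 0, "z": 3, "ax": 0, "ay": 0, "az": 0},
  {"x": 0, "y": 0, "z": 3, "ax": 0, "ay": 0, "az": 0},
  {"x": 0, "y": 0, "z": 3, "ax": 0, "ay": 0, "az": 0},
])

```text
time_s: 10.35
position: [0.5706, -0.2903, 0.0068]
ee_rot: [0.672, 0.741, 0.0, -0.0]
ft_force: [-2.6, -0.2, 2.4]
gripper_width: 0.0318
```

Contact with the tray floor: the force went from −3.0 N to +2.4 N. Releasing gently, then lifting.

>>> step_arm([
  {"x": 0, "y": 0, "z": 0, "ax": 0, "ay": 0, "az": 0},
  {"x": 0, "y": 0, "z": 0, "ax": 0, "ay": 0, "az": 0},
  {"x": 0, "y": 0, "z": -1, "ax": 0, "ay": 0, "az": 0},
  {"x": 0, "y": 0, "z": -8, "ax": 0, "ay": 0, "az": 0},
  {"x": 0, "y": 0, "z": -25, "ax": 0, "ay": 0, "az": 0},
  {"x": 0, "y": 0, "z": -50, "ax": 0, "ay": 0, "az": 0},
  {"x": 0, "y": 0, "z": -85, "ax": 0, "ay": 0, "az": 0},
  {"x": 0, "y": 0, "z": -110, "ax": 0, "ay": 0, "az": 0},
], fingers=65)

```text
time_s: 11.35
position: [0.5715, -0.2905, 0.1196]
ee_rot: [0.671, 0.741, 0.001, 0.001]
ft_force: [0.2, -1.2, -0.1]
gripper_width: 0.0648
```

```bash
python3 - <<'E'
from h import *
s=manip.observe(); print(s["position"],s["gripper_width"],s["ft_force"])
POST=np.array([.410,-.2608,0])
p=goto(POST+[0,0,.09],69.3,0)
goto(POST+[0,0,.003],69.3,0,p)
E
```

```text
[ 0.57146098 -0.29053129  0.11957787] 0.0647572029927994 [ 0.22710701 -1.21124128 -0.14310582]
xyz [  45.5 -157.8   29.2] rot [  0.1   0.1 -63.7]
xyz [ 0.  0. 87.] rot [0. 0. 0.]
```

>>> step_arm([
  {"x": 4, "y": -14, "z": 0, "ax": 0, "ay": 0, "az": -5},
  {"x": 11, "y": -37, "z": 2, "ax": 0, "ay": 0, "az": -14},
  {"x": 18, "y": -62, "z": 6, "ax": 0, "ay": 0, "az": -24},
  {"x": 25, "y": -88, "z": 11, "ax": 0, "ay": 0, "az": -34},
  {"x": 33, "y": -114, "z": 17, "ax": 0, "ay": 0, "az": -44},
  {"x": 40, "y": -138, "z": 23, "ax": 0, "ay": 0, "az": -54},
  {"x": 45, "y": -153, "z": 28, "ax": 0, "ay": 0, "az": -62},
  {"x": 45.5, "y": -158, "z": 29, "ax": 0, "ay": 0, "az": -63.7},
], fingers=70)

```text
time_s: 12.35
position: [0.4082, -0.2607, 0.0883]
ee_rot: [0.179, 0.984, -0.0, -0.0]
ft_force: [0.2, -0.3, 0.0]
gripper_width: 0.0698
```

```bash
python3 - <<'E'
from h import *
s=manip.observe(); print(s["position"],s["gripper_width"],s["joint_pos"])
goto([.410,-.2608,.003],69.3,0)
a=manip.read_camera("top")[130:290,380:520,::-1];b=manip.read_camera("scene")[50:210,180:340,::-1]
im=np.hstack([a,b]);cv2.imwrite("pics/c6.png",cv2.convertScaleAbs(cv2.resize(im,None,fx=2.6,fy=2.6,interpolation=cv2.INTER_CUBIC),alpha=1.6))
E
```

```text
[ 0.40817382 -0.26074473  0.08829346] 0.06976050658609931 [ 1.01895674  0.45980453 -0.70329356  2.08762044  0.43878646  0.7425765
  1.2460699 ]
xyz [-1.8  0.6 85.3] rot [-0. -0.  0.]
```

View pics/c6.png

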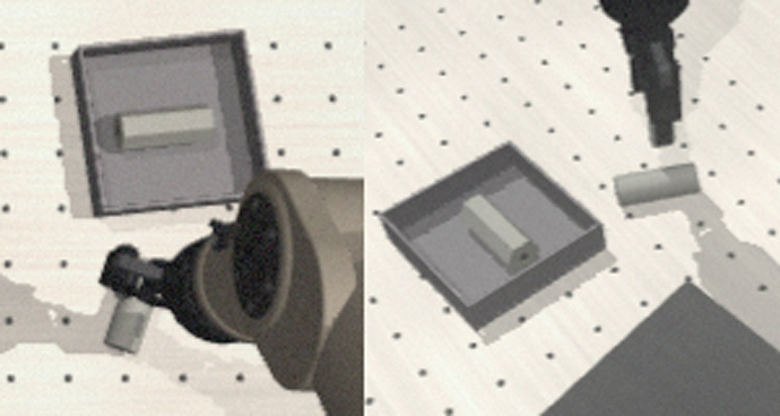

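The hex bar lies flat in the tray, near its middle (top crop (165,128)). The open jaws stand across the post, so I'll descend and close.

>>> step_arm([
  {"x": 0, "y": 0, "z": 8, "ax": 0, "ay": 0, "az": 0},
  {"x": -1, "y": 0, "z": 22, "ax": 0, "ay": 0, "az": 0},
  {"x": -2, "y": 1, "z": 40, "ax": 0, "ay": 0, "az": 0},
  {"x": -2, "y": 1, "z": 56, "ax": 0, "ay": 0, "az": 0},
  {"x": -2, "y": 1, "z": 69, "ax": 0, "ay": 0, "az": 0},
  {"x": -2, "y": 1, "z": 78, "ax": 0, "ay": 0, "az": 0},
  {"x": -2, "y": 1, "z": 84, "ax": 0, "ay": 0, "az": 0},
  {"x": -2, "y": 1, "z": 85, "ax": 0, "ay": 0, "az": 0},
])

```text
time_s: 13.45
position: [0.4111, -0.2602, 0.0024]
ee_rot: [0.179, 0.984, 0.0, -0.0]
ft_force: [0.1, -0.4, 0.4]
gripper_width: 0.0696
```

>>> step_arm([
  {"x": 0, "y": 0, "z": 0, "ax": 0, "ay": 0, "az": 0},
  {"x": 0, "y": 0, "z": 0, "ax": 0, "ay": 0, "az": 0},
  {"x": 0, "y": 0, "z": 0, "ax": 0, "ay": 0, "az": 0},
  {"x": 0, "y": 0, "z": 0, "ax": 0, "ay": 0, "az": 0},
  {"x": 0, "y": 0, "z": 0, "ax": 0, "ay": 0, "az": 0},
  {"x": 0, "y": 0, "z": 0, "ax": 0, "ay": 0, "az": 0},
  {"x": 0, "y": 0, "z": 0, "ax": 0, "ay": 0, "az": 0},
  {"x": 0, "y": 0, "z": 0, "ax": 0, "ay": 0, "az": 0},
], fingers=20)

```text
time_s: 14.45
position: [0.4116, -0.2601, 0.0032]
ee_rot: [0.179, 0.984, 0.0, 0.0]
ft_force: [-0.6, 1.8, 5.6]
gripper_width: 0.0283
```

```bash
python3 - <<'E'
from h import *
s=manip.observe(); print(s["position"],s["gripper_width"],s["ft_force"])
D=np.array([.5546,.0041,.045]);F=frame(8.8,10);N=-F[:,2]
tgt=D-.045*F[:,1]          # deck surface point at x=-45 mm
print("deck pt",tgt)
p=goto(s["position"]+[0.01,.02,.12],50,0)
p=goto(tgt+.09*N,8.8,10,p); p=goto(tgt+.01*N,8.8,10,p)
E
```

```text
[ 0.41157161 -0.26009028  0.00321359] 0.028340413292652564 [-0.61592491  1.75370477  5.6128256 ]
deck pt [ 0.51080533 -0.00267977  0.05281417]
xyz [  -2.3   22.3 -120. ] rot [ 0.   0.  19.3]
xyz [ 74.  251.  -18.2] rot [ 9.6  3.6 41.1]
xyz [ 0. -0. 80.] rot [0. 0. 0.]
```

>>> step_arm([
  {"x": 0, "y": 0, "z": -4, "ax": 0, "ay": 0, "az": 0},
  {"x": 0, "y": 0, "z": -14, "ax": 0, "ay": 0, "az": 0},
  {"x": 0, "y": 2, "z": -30, "ax": 0, "ay": 0, "az": 2},
  {"x": 0, "y": 6, "z": -50, "ax": 0, "ay": 0, "az": 6},
  {"x": -1, "y": 11, "z": -72, "ax": 0, "ay": 0, "az": 10},
  {"x": -2, "y": 16, "z": -95, "ax": 0, "ay": 0, "az": 14},
  {"x": -2, "y": 20, "z": -112, "ax": 0, "ay": 0, "az": 18},
  {"x": -2, "y": 22, "z": -120, "ax": 0, "ay": 0, "az": 19.3},
])

```text
time_s: 15.45
position: [0.4214, -0.2402, 0.1243]
ee_rot: [0.342, 0.94, 0.0, 0.001]
ft_force: [-0.2, -0.7, -3.2]
gripper_width: 0.0282
```

>>> step_arm([
  {"x": 5, "y": 15, "z": -3, "ax": 0, "ay": 0, "az": 2},
  {"x": 16, "y": 52, "z": -6, "ax": 1, "ay": 0.5, "az": 8},
  {"x": 28, "y": 95, "z": -10, "ax": 3, "ay": 1, "az": 15},
  {"x": 40, "y": 138, "z": -14, "ax": 5, "ay": 2, "az": 22},
  {"x": 52, "y": 180, "z": -17, "ax": 7, "ay": 2.5, "az": 29},
  {"x": 63, "y": 217, "z": -18, "ax": 8.5, "ay": 3, "az": 35},
  {"x": 72, "y": 243, "z": -18, "ax": 9.5, "ay": 3.5, "az": 40},
  {"x": 74, "y": 251, "z": -18, "ax": 9.6, "ay": 3.6, "az": 41.1},
])

```text
time_s: 16.45
position: [0.5257, 0.0017, 0.1407]
ee_rot: [0.647, 0.757, -0.066, -0.058]
ft_force: [0.0, -0.7, -2.6]
gripper_width: 0.0284
```

```bash
python3 - <<'E'
from h import *
s=manip.observe(); print(s["position"],s["gripper_width"],s["ft_force"])
D=np.array([.5546,.0041,.045]);F=frame(8.8,10);N=-F[:,2]
tgt=D-.045*F[:,1]
goto(tgt+.01*N,8.8,10)
a=manip.read_camera("top")[90:250,230:390,::-1];b=manip.read_camera("scene")[70:230,220:420,::-1]
im=np.hstack([a,b]);cv2.imwrite("pics/c7.png",cv2.convertScaleAbs(cv2.resize(im,None,fx=2.2,fy=2.2,interpolation=cv2.INTER_CUBIC),alpha=1.7))
E
```

```text
[0.52570688 0.0017118  0.14072979] 0.02840236585051946 [ 0.03652791 -0.67439541 -2.63814003]
xyz [-2.2  0.1 79.3] rot [-0.  -0.1  0.2]
```

View pics/c7.png

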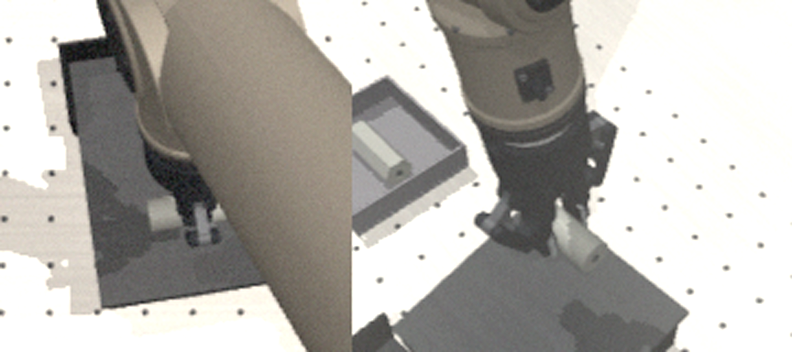

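The post is held crosswise and level over the upper ramp, with its left end at (150,212) in the top crop, and the ramp is clear. Lowering.

>>> step_arm([
  {"x": 0, "y": 0, "z": 8, "ax": 0, "ay": 0, "az": 0},
  {"x": -1, "y": 0, "z": 20, "ax": 0, "ay": 0, "az": 0},
  {"x": -2, "y": 0, "z": 36, "ax": 0, "ay": 0, "az": 0},
  {"x": -2, "y": 0, "z": 51, "ax": 0, "ay": 0, "az": 0},
  {"x": -2, "y": 0, "z": 63, "ax": 0, "ay": 0, "az": 0},
  {"x": -2, "y": 0, "z": 72, "ax": 0, "ay": 0, "az": 0},
  {"x": -2, "y": 0, "z": 77, "ax": 0, "ay": 0, "az": 0},
  {"x": -2, "y": 0, "z": 79, "ax": 0, "ay": 0, "az": 0},
])

```text
time_s: 17.55
position: [0.5121, -0.0045, 0.0629]
ee_rot: [0.648, 0.757, -0.066, -0.057]
ft_force: [-0.2, 0.4, -3.4]
gripper_width: 0.0277
```

>>> step_arm([
  {"x": 0, "y": 0, "z": 1, "ax": 0, "ay": 0, "az": 0},
  {"x": 0, "y": 0, "z": 2, "ax": 0, "ay": 0, "az": 0},
  {"x": 0, "y": 0, "z": 3, "ax": 0, "ay": 0, "az": 0},
  {"x": 0, "y": 0, "z": 3.5, "ax": 0, "ay": 0, "az": 0},
  {"x": 0, "y": 0, "z": 4, "ax": 0, "ay": 0, "az": 0},
  {"x": 0, "y": 0, "z": 4.5, "ax": 0, "ay": 0, "az": 0},
  {"x": 0, "y": 0, "z": 5, "ax": 0, "ay": 0, "az": 0},
  {"x": 0, "y": 0, "z": 5, "ax": 0, "ay": 0, "az": 0},
])

```text
time_s: 18.55
position: [0.5111, -0.0047, 0.058]
ee_rot: [0.648, 0.757, -0.066, -0.057]
ft_force: [-0.2, -0.3, -3.1]
gripper_width: 0.0283
```

>>> step_arm([
  {"x": 0, "y": 0, "z": 0.5, "ax": 0, "ay": 0, "az": 0},
  {"x": 0, "y": 0, "z": 1, "ax": 0, "ay": 0, "az": 0},
  {"x": 0, "y": 0, "z": 1.5, "ax": 0, "ay": 0, "az": 0},
  {"x": 0, "y": 0, "z": 2, "ax": 0, "ay": 0, "az": 0},
  {"x": 0, "y": 0, "z": 2.5, "ax": 0, "ay": 0, "az": 0},
  {"x": 0, "y": 0, "z": 2.5, "ax": 0, "ay": 0, "az": 0},
  {"x": 0, "y": 0, "z": 2.5, "ax": 0, "ay": 0, "az": 0},
  {"x": 0, "y": 0, "z": 2.5, "ax": 0, "ay": 0, "az": 0},
])

```text
time_s: 19.55
position: [0.5112, -0.0047, 0.0576]
ee_rot: [0.648, 0.756, -0.066, -0.057]
ft_force: [-3.6, -0.1, 17.7]
gripper_width: 0.0281
```

Contact at about 18 N. I'll ease to a light touch before letting go.

>>> step_arm([
  {"x": 0, "y": 0, "z": -0.5, "ax": 0, "ay": 0, "az": 0},
  {"x": 0, "y": 0, "z": -1, "ax": 0, "ay": 0, "az": 0},
  {"x": 0, "y": 0, "z": -1.5, "ax": 0, "ay": 0, "az": 0},
  {"x": 0, "y": 0, "z": -1.8, "ax": 0, "ay": 0, "az": 0},
  {"x": 0, "y": 0, "z": -1.8, "ax": 0, "ay": 0, "az": 0},
  {"x": 0, "y": 0, "z": -1.8, "ax": 0, "ay": 0, "az": 0},
  {"x": 0, "y": 0, "z": -1.8, "ax": 0, "ay": 0, "az": 0},
  {"x": 0, "y": 0, "z": -1.8, "ax": 0, "ay": 0, "az": 0},
])

```text
time_s: 20.55
position: [0.5112, -0.0047, 0.0577]
ee_rot: [0.648, 0.757, -0.066, -0.057]
ft_force: [-1.8, -0.6, 6.2]
gripper_width: 0.0278
```

>>> step_arm([
  {"x": 0, "y": 0, "z": 0, "ax": 0, "ay": 0, "az": 0},
  {"x": 0, "y": 0, "z": 0, "ax": 0, "ay": 0, "az": 0},
  {"x": 0, "y": 0, "z": -4, "ax": 0, "ay": 0, "az": 0},
  {"x": 0, "y": 0, "z": -15, "ax": 0, "ay": 0, "az": 0},
  {"x": 0, "y": 0, "z": -40, "ax": 0, "ay": 0, "az": 0},
  {"x": 0, "y": 0, "z": -70, "ax": 0, "ay": 0, "az": 0},
  {"x": 0, "y": 0, "z": -90, "ax": 0, "ay": 0, "az": 0},
  {"x": 0, "y": 0, "z": -100, "ax": 0, "ay": 0, "az": 0},
], fingers=42)

```text
time_s: 21.55
position: [0.5291, -0.0019, 0.1575]
ee_rot: [0.648, 0.757, -0.066, -0.056]
ft_force: [-0.6, 0.2, -0.5]
gripper_width: 0.0417
```

>>> step_arm([
  {"x": -10, "y": 0, "z": -5, "ax": 0, "ay": 0, "az": 0},
  {"x": -35, "y": 0, "z": -15, "ax": 0, "ay": 0, "az": 0},
  {"x": -70, "y": 0, "z": -25, "ax": 0, "ay": 0, "az": 0},
  {"x": -110, "y": 0, "z": -35, "ax": 0, "ay": 0, "az": 0},
  {"x": -150, "y": 0, "z": -45, "ax": 0, "ay": 0, "az": 0},
  {"x": -190, "y": 0, "z": -50, "ax": 0, "ay": 0, "az": 0},
  {"x": -220, "y": 0, "z": -50, "ax": 0, "ay": 0, "az": 0},
  {"x": -240, "y": 0, "z": -50, "ax": 0, "ay": 0, "az": 0},
])

```text
time_s: 22.55
position: [0.5729, -0.2404, 0.204]
ee_rot: [0.649, 0.756, -0.067, -0.058]
ft_force: [0.4, 0.7, 0.7]
gripper_width: 0.0418
```

```bash
python3 - <<'E'
from h import *
s=manip.observe(); print(s["position"],s["gripper_width"],s["ft_force"])
a=manip.read_camera("top")[80:260,240:500,::-1];b=manip.read_camera("scene")[90:320,170:400,::-1]
a=cv2.resize(a,(433,300));b=cv2.resize(b,(300,300))
cv2.imwrite("pics/c8.png",cv2.convertScaleAbs(np.hstack([a,b]),alpha=1.8))
E
```

```text
[ 0.57287363 -0.24042435  0.20400117] 0.041779415242777534 [0.36778644 0.72713153 0.68224476]
```

View pics/c8.png

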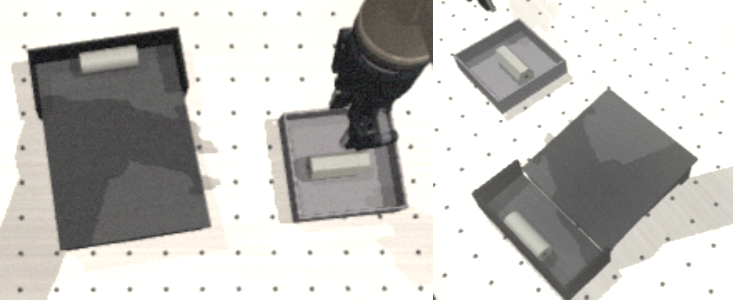

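The post is in the trough at (108,60), the ramp is empty, and the hex bar is in the tray at (340,165). I'll wait, then check nothing is still rolling.

>>> step_arm([
  {"x": 0, "y": 0, "z": -5, "ax": 0, "ay": 0, "az": 0},
  {"x": 0, "y": 0, "z": -20, "ax": 0, "ay": 0, "az": 0},
  {"x": 0, "y": 0, "z": -35, "ax": 0, "ay": 0, "az": 0},
  {"x": 0, "y": 0, "z": -45, "ax": 0, "ay": 0, "az": 0},
  {"x": 0, "y": 0, "z": -50, "ax": 0, "ay": 0, "az": 0},
  {"x": 0, "y": 0, "z": -50, "ax": 0, "ay": 0, "az": 0},
  {"x": 0, "y": 0, "z": -50, "ax": 0, "ay": 0, "az": 0},
  {"x": 0, "y": 0, "z": -50, "ax": 0, "ay": 0, "az": 0},
])

```text
time_s: 23.65
position: [0.582, -0.2367, 0.2536]
ee_rot: [0.648, 0.756, -0.066, -0.058]
ft_force: [-0.1, 0.2, -0.2]
gripper_width: 0.042
```

```bash
cat > m.py <<'E'
from h import *
im=manip.read_camera("top")[95:150,262:352];g=cv2.GaussianBlur(im.max(2),(3,3),0)
m=(g>70).astype(np.uint8);_,_,st,ce=cv2.connectedComponentsWithStats(m)
print(manip.observe()["time_s"],[(s[4],np.round(c+[262,95],2)) for s,c in zip(st[1:],ce[1:]) if s[4]>60])
E
python3 m.py
```

```text
23.7 [(np.int32(769), array([298.82,  99.85])), (np.int32(380), array([305.04, 114.87]))]
```

>>> step_arm([
  {"x": 0, "y": 0, "z": 0, "ax": 0, "ay": 0, "az": 0},
  {"x": 0, "y": 0, "z": 0, "ax": 0, "ay": 0, "az": 0},
  {"x": 0, "y": 0, "z": 0, "ax": 0, "ay": 0, "az": 0},
  {"x": 0, "y": 0, "z": 0, "ax": 0, "ay": 0, "az": 0},
  {"x": 0, "y": 0, "z": 0, "ax": 0, "ay": 0, "az": 0},
  {"x": 0, "y": 0, "z": 0, "ax": 0, "ay": 0, "az": 0},
  {"x": 0, "y": 0, "z": 0, "ax": 0, "ay": 0, "az": 0},
  {"x": 0, "y": 0, "z": 0, "ax": 0, "ay": 0, "az": 0},
])

```text
time_s: 24.7
position: [0.5823, -0.2367, 0.2541]
ee_rot: [0.648, 0.757, -0.066, -0.057]
ft_force: [-0.5, 0.1, 0.5]
gripper_width: 0.0418
```

```bash
python3 m.py
```

```text
24.75 [(np.int32(771), array([298.94,  99.88])), (np.int32(379), array([305.04, 114.83]))]
```

The post is at rest: (305.04,114.87) against (305.04,114.83) one second later. Handing in.

```bash
python3 -c "
from workcell import manip
print(manip.close_job())"
```

```text
the job is handed in; nothing more can be done
None
```

I put the hex bar flat in the reject tray, then laid the round post crosswise on the upper half of the ramp. When I let go, it rolled by itself into the catch trough and came to rest there. The job was handed in at about 25 s of the 56 s allowed; no verdict was reported.

- **Last checks:** The last picture shows the hex bar flat near the middle of the tray, the ramp empty and the post in the trough. Two top-camera readings of the post 1 s apart agree within 0.05 px. The gripper was about 0.25 m above the table and touching nothing.
- **Set-down force:** The post met the ramp about 2 mm sooner than I had estimated, and the force peaked at about 18 N. I eased off to 6 N before opening the fingers.
- **What failed or disagreed:**
  - My first two move calls were refused because their rows lacked some values, and nothing moved.
  - The scene camera read about 4 px too low compared with the top camera. The gripper showed the same offset, so I relied on the top camera.

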